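# Fit the slicing disc that matches the slanted drive and put the misfits in the tray

### The job

A slicing disc with the wrong keyways was tried on the slicer's slanted spindle and stands proud on it. Take it off, put both discs that cannot fit into the wooden tray, and push the one whose two keyways match the spindle's keys fully home on the spindle.

Things in the scene. Friction and masses are not known exactly. Their poses are not given: they have to be found in the camera images.
- slicer: white slicer drive, fixed; foot 190 x 150 mm, on it a round motor pod 104 mm across whose flat top slants 25 degrees towards its front (-x), which faces the robot to within 20 degrees. Origin under the middle of the spindle's foot, on the worktop. A disc that is fully home lies flat on the top, its x and y along the spindle's; a misfit rests on the key tops, 16 mm up, perhaps a little askew.
- spindle: fixed steel spindle on the slicer's slanted top. Origin at its foot, 115 mm up, on the face where a disc sits; z up the spindle, 25 degrees from vertical. Shaft 20 mm thick, 36 long, the last 6 tapered. Two keys 10 mm wide, 16 tall, reaching 17.5 mm from the axis: one on the spindle's -x side (down the slope), one on its +y side, so 90 degrees apart.
- disc_135_mid (a point): Steel disc 72 mm across, 6 thick, with a black square hub 50 mm across flats (flats face its +-x, +-y), 30 tall in all; 22 mm through bore, two keyways 13 wide reaching 19 mm from the axis. Point: on the axis, 15 mm above the underside; z up the axis. 150 g. Keyways 135 degrees apart (+x and -x-y corner): a misfit. Starts proud on the spindle, x and y along the spindle's.
- disc_180_mid (a point): Steel disc 72 mm across, 6 thick, with a black square hub 50 mm across flats (flats face its +-x, +-y), 30 tall in all; 22 mm through bore, two keyways 13 wide reaching 19 mm from the axis. Point: on the axis, 15 mm above the underside; z up the axis. 150 g. Keyways opposite (+x and -x): a misfit. Starts flat on the worktop.
- disc_90_mid (a point): Steel disc 72 mm across, 6 thick, with a black square hub 50 mm across flats (flats face its +-x, +-y), 30 tall in all; 22 mm through bore, two keyways 13 wide reaching 19 mm from the axis. Point: on the axis, 15 mm above the underside; z up the axis. 150 g. Keyways at a right angle (-x and +y): this one fits. Starts flat on the worktop.
- tray: open wooden tray, fixed, 150 (its x) by 250 (its y) by 30 mm, walls and floor 6 mm thick. Origin at the centre of its underside, z up. The two misfit discs fit side by side along its y.

How it is judged (in metres and radians):
At the end, for the whole second after the job is handed in: The disc with right-angled keyways is fully home on the spindle (underside within 3 mm of the face, axis within 4 mm and 4.5 degrees of the spindle's), and both other discs lie in the tray, their centres over its floor and below 60 mm (x of disc_135_mid in the frame of tray between -0.065 and 0.065 m and y of disc_135_mid in the frame of tray between -0.115 and 0.115 m and z of each of disc_135_mid, disc_180_mid in the frame of tray below 0.06 m and x of disc_180_mid in the frame of tray between -0.065 and 0.065 m and y of disc_180_mid in the frame of tray between -0.115 and 0.115 m and x of disc_90_mid in the frame of spindle between -0.004 and 0.004 m and y of disc_90_mid in the frame of spindle between -0.004 and 0.004 m and z of disc_90_mid in the frame of spindle between 0.01 and 0.018 m and angle between the z axis of disc_90_mid and the z axis of spindle, either way round below 0.08 rad); the robot touches nothing.
It also fails if it takes over 72 s, if anything falls off the work surface, if the arm or the gripper's body presses on something with over 40 N, if the wrist force passes 120 N, or if a joint passes its speed limit or range.

### The arm

A 6-joint arm with a two-finger parallel gripper is mounted at the origin on a cart in front of the work surface, level with it; the furniture and walls round the work are solid. World frame = base frame: x ahead of the robot, y to its left, z up, the work surface at z = 0. Lengths are in mm, angles in rad, forces in N, time in s.
With the tool pointing down it reaches from about 350 to 800 mm from the base axis. Payload 7.3 kg.
Tool frame: the origin (TCP) lies midway between the tips of the shut fingers; the grasp point (between the pads) lies bot.grip_depth behind it (bot.grip_depth is the distance from the TCP to the grasp point, in mm); z points along the fingers, y is the line along which they close (so a half turn about z gives the same grasp; the last joint's range is limited). The gripper opens to 85 mm and grips with 20 to 120 N. Pads are 22 mm wide; open, the fingers measure 114 mm over their backs; the gripper's body (76 mm by 85 mm) begins 54 mm behind the grasp point. The pads swing forward as they close: fully open they stand 13 mm farther back than shut.
Start: joints at [-1.438, 0.342, 1.524, -0, 1.275, -0.146], TCP at [144.503, -504.741, 231.322] pointing down, gripper open.
Joint ranges: [-2.53, 2.53], [-0.77, 2.02], [0.04, 2.7], [-1, 4.14], [0.28, 2.66], [-3.11, 3.11]. Speed limits (rad/s): [2.57, 2.57, 3.14, 3.14, 3.14, 3.14].

### API

Orientations are given as a unit quaternion [w, x, y, z].
In Python, from workcell import bot gives the robot as it stands. Calls block until the motion is done:
- bot.move_pose(position, orientation): joint-space move of the TCP to a pose.
- bot.move_l(position, rotation=None, max_speed=150, threshold=None): straight line of the TCP; rotation=None keeps the orientation; max_speed is the mean speed in mm/s. With threshold (N) it stops when the force on the tool has changed by that much, and returns True; else False.
- bot.movej(angles): joint-space move.
- bot.open() and bot.close_gripper(): open the fingers fully, or close them until they stop; the grip force is fixed at half the most.
- bot.dwell(seconds).
- bot.solve_ik(position, orientation): joint angles nearest the present ones, or None.
- bot.get_image(name): name is "scene" or "top"; returns a dict with "frame" (420x560x3 uint8, blue, green, red), "range_z" (420x560 float32, mm along the optical axis (not along the pixel's ray), 0 where there is no reading), "fx", "fy", "cx", "cy" (pixels), "rvec" (rotation vector, rad) and "tvec" (3), from world to camera coordinates, as OpenCV has them. Camera axes: x right, y down, z forward; pixel columns grow to the right and rows downward; lengths in mm; the calibration is good to about 2 mm. A picture is of the moment at which its call begins.
A pose or a line that the arm cannot do raises bot.IKError and nothing moves.
- bot.close_job(): hands the job in; it is judged then, once.
Readings, each from a call of its own:
- bot.get_time(): time.
- bot.get_qpos(): joint angles.
- bot.get_dq(): joint speeds.
- bot.get_joint_torque(): joint torques, N m.
- bot.get_tcp_pos(): TCP position.
- bot.get_orientation(): TCP orientation.
- bot.get_force(): force on the tool from outside, world axes, zero at the start.
- bot.get_wrist_torque(): the same for the moment, N m.
- bot.get_width(): opening from 0.0 (shut) to 1.0 (fully open).
- bot.get_gripper_force(): force on a finger pad.
Only numpy, scipy, OpenCV 4.12 (cv2) and the standard library are available. Lean on these libraries where they do the work, as an engineer would, in place of code of your own. Each camera call takes 0.05 s, during which the arm holds its last target. There are 200 camera calls.

## Working session

There is one attempt and no reset: what is moved stays moved. The work goes in short steps, each a Python script; the robot and the scene stay as the last script left them, time stands still between calls to the robot, and variables do not carry over. Pictures are saved under pics/ and viewed, at most 10 in all, crops included, and the job is handed in when it is done.

```bash
ls; mkdir -p pics; python3 - <<'E'
from workcell import bot
import cv2,numpy as np
for n in("scene","top"):
    d=bot.get_image(n); cv2.imwrite(f"pics/{n}0.png",d["frame"]); np.savez(f"{n}0.npz",**d)
    R=cv2.Rodrigues(np.array(d["rvec"]))[0]; print(n,-R.T@np.array(d["tvec"]).ravel(),R[2],d["fx"],(d["range_z"]>0).mean())
print(bot.grip_depth,bot.get_time(),bot.get_width())
E
```

```text
pics
scene [-398.23212748  505.68180411  875.56507337] [ 0.71419708 -0.37450715 -0.59132641] 480.83816448745483 0.9959821428571428
top [ 359.20474588  -19.88975599 1398.47566504] [ 0.14183998  0.0207151  -0.98967283] 443.5539477842346 0.9959906462585034
18.700000000000003 0.1 1.0002328419938475
```

View pics/top0.png

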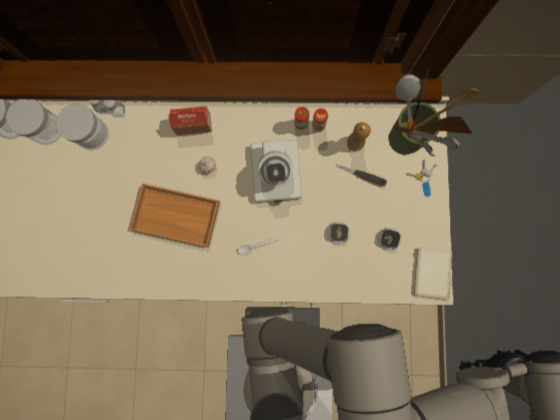

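View pics/scene0.png

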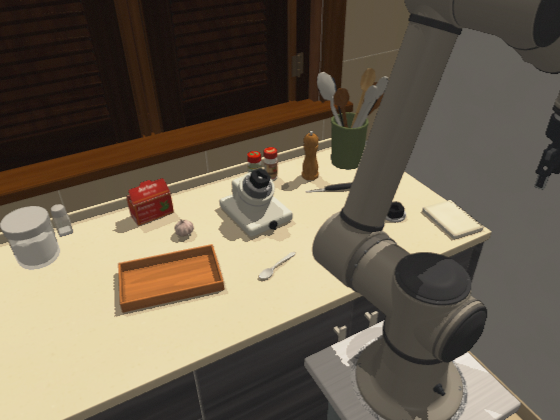

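The top view has up = +x and left = +y. Slicer and proud disc are at about (276,170), loose discs at (339,233) and (391,239), tray at (175,216). Next I'll enlarge the discs and measure from depth.

```bash
cat > h.py <<'E'
import cv2,numpy as np
def load(n): 
    d=dict(np.load(n)); return d
def cloud(d):
    z=d["range_z"].astype(float);h,w=z.shape
    u,v=np.meshgrid(np.arange(w),np.arange(h))
    P=np.stack([(u-d["cx"])/d["fx"]*z,(v-d["cy"])/d["fy"]*z,z],-1)
    R=cv2.Rodrigues(np.array(d["rvec"],float))[0]
    return (P-np.array(d["tvec"]).ravel())@R
def ray(d,u,v,zp):
    R=cv2.Rodrigues(np.array(d["rvec"],float))[0];c=-R.T@np.array(d["tvec"]).ravel()
    r=R.T@np.array([(u-d["cx"])/d["fx"],(v-d["cy"])/d["fy"],1]); return c+r*(zp-c[2])/r[2]
def proj(d,P): return cv2.projectPoints(np.float64(P).reshape(-1,1,3),np.float64(d["rvec"]),np.float64(d["tvec"]),np.array([[d["fx"],0,d["cx"]],[0,d["fy"],d["cy"]],[0,0,1]],float),None)[0][:,0]
E
python3 - <<'E'
from h import *
d=load("top0.npz");C=cloud(d);f=d["frame"]
def crop(f,u,v,r=20,s=390): 
    c=cv2.resize(f[v-r:v+r,u-r:u+r],(s,s),interpolation=cv2.INTER_CUBIC); return np.clip(c.astype(float)*1.6+20,0,255).astype(np.uint8)
cv2.imwrite("pics/z.png",np.hstack([crop(f,339,233),crop(f,391,239)]))
cv2.imwrite("pics/z2.png",np.hstack([crop(f,276,172,38,400),crop(load("scene0.npz")["frame"],257,203,45,400)]))
for u,v in((339,233),(391,239)):
    w=C[v-16:v+17,u-16:u+17]
    g=f[v-16:v+17,u-16:u+17].max(-1)
    for lo,hi in((3,14),(20,38)):
        m=(w[...,2]>lo)&(w[...,2]<hi); P=w[m]
        r=cv2.minAreaRect(np.float32(P[:,:2])); print(u,lo,m.sum(),np.median(P,0).round(1),P.min(0).round(),P.max(0).round(),np.round(r[0],1),np.round(r[1],1),r[2])
w=C[180:250,120:230]; m=(w[...,2]>20)&(w[...,2]<40);P=w[m];print("tray",cv2.minAreaRect(np.float32(P[:,:2])))
# slicer foot
w=C[130:215,240:310]; 
for lo,hi in((8,40),(40,90),(90,135),(135,200)):
    m=(w[...,2]>lo)&(w[...,2]<hi);P=w[m]; print(lo,m.sum(),P.min(0).round(),P.max(0).round(),cv2.minAreaRect(np.float32(P[:,:2])))
E
```

```text
339 3 260 [ 468.1 -178.8    5.4] [ 419. -232.    3.] [ 521. -132.   13.] [ 470.  -181.9] [100.6 101.4] 0.6745763421058655
339 20 189 [ 470.8 -181.6   29.4] [ 446. -204.   21.] [ 496. -154.   37.] [ 470.9 -178.8] [50.1 49.6] 89.6447525024414
391 3 231 [ 447.4 -336.6    5.5] [ 403. -394.    3.] [ 504. -294.   14.] [ 453.4 -343.9] [100.2 100.8] 89.96923065185547
391 20 204 [ 454.7 -340.8   29.2] [ 427. -364.   21.] [ 480. -310.   37.] [ 453.8 -338. ] [50.5 50.3] 72.21981048583984
tray ((517.933837890625, 335.400146484375), (252.4132843017578, 150.25946044921875), 78.07740783691406)
8 1555 [537. -78.   8.] [801. 128.  40.] ((670.9420166015625, 23.191116333007812), (205.20291137695312, 264.2423095703125), 88.88282012939453)
40 59 [575. -42.  40.] [745.  84.  90.] ((660.646728515625, 21.513019561767578), (166.82644653320312, 124.95030975341797), 2.790593385696411)
90 859 [598. -31.  90.] [740.  71. 135.] ((668.9234008789062, 19.948823928833008), (142.4702911376953, 102.1539077758789), 0.4573024809360504)
135 385 [602. -16. 135.] [691.  53. 171.] ((645.1450805664062, 15.82668685913086), (67.59744262695312, 87.98413848876953), 74.14241027832031)
```

View pics/z.png

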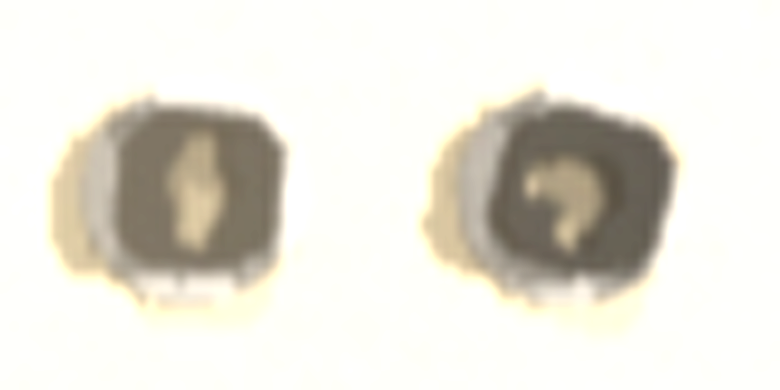

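View pics/z2.png

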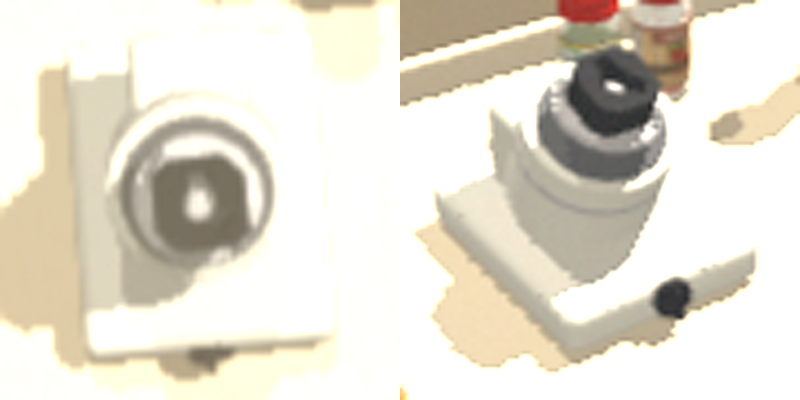

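Left loose disc (339,233) has opposite keyways, so it is disc_180, about square to the world. Right disc (391,239) has a right angle between keyways, so it is disc_90, at about -18° yaw. The misfit sits on the slicer, which is turned a few degrees. Next I'll measure the slicer's plane and yaw.

```bash
python3 - <<'E'
from h import *
for n,(v0,v1,u0,u1) in (("top0.npz",(130,215,240,310)),("scene0.npz",(160,240,215,300))):
    d=load(n);C=cloud(d)[v0:v1,u0:u1];f=d["frame"][v0:v1,u0:u1];g=f.max(-1)
    q=np.hypot(C[...,0]-650,C[...,1]-20)
    def comp(m):
        k,l,s,c=cv2.connectedComponentsWithStats(m.astype(np.uint8)); return l==1+s[1:,4].argmax()
    m=comp((C[...,2]>138)&(C[...,2]<180)&(g<110)&(q<80)); P=C[m]
    # robust plane
    for _ in range(8):
        c=P.mean(0);nn=np.linalg.svd(P-c)[2][2];nn*=np.sign(nn[2]);e=(C[m]-c)@nn;P=C[m][abs(e)<2.5]
    print(n,"hub",len(P),m.sum(),c.round(1),nn.round(3),np.degrees(np.arccos(nn[2])).round(1),"yaw",np.degrees(np.arctan2(-nn[1],-nn[0])).round(1))
    n0=nn; a=np.cross([0,1,0],n0);a/=np.linalg.norm(a);b=np.cross(n0,a)
    r=cv2.minAreaRect(np.float32(np.c_[P@a,P@b])); print(" rect",r, "ctr",(r[0][0]*a+r[0][1]*b+(c@n0)*n0).round(1))
    # foot
    z=C[...,2]; h=np.histogram(z[(q<125)&(z>6)&(z<90)],bins=range(6,60,2));print(list(h[0]))
    m=comp((z>10)&(z<60)&(q<135)); P=C[m];r=cv2.minAreaRect(np.float32(P[:,:2]));print(" foot",r,m.sum())
    # foot edges front
    m=(z>95)&(z<150)&(g>110)&(q<75);P=C[m]
    n25=np.array([-np.sin(np.radians(25)),0,np.cos(np.radians(25))])
    hh=P@n25-np.array([650,20,115])@n25; print(" slant offs hist",np.histogram(hh,bins=range(-30,40,4))[0])
E
```

```text
top0.npz hub 132 278 [625.9  14.2 155.3] [-0.272 -0.085  0.958] 16.6 yaw 17.4
 rect ((645.34375, 12.566665649414062), (47.63627624511719, 50.41813278198242), 9.924535751342773) ctr [626.7  14.5 155.5]
[np.int64(24), np.int64(6), np.int64(2), np.int64(2), np.int64(5), np.int64(4), np.int64(5), np.int64(6), np.int64(10), np.int64(30), np.int64(59), np.int64(149), np.int64(265), np.int64(362), np.int64(359), np.int64(204), np.int64(71), np.int64(24), np.int64(1), np.int64(0), np.int64(0), np.int64(0), np.int64(0), np.int64(0), np.int64(0), np.int64(0)]
 foot ((656.0408935546875, 20.24372100830078), (203.77528381347656, 149.8762969970703), 5.5258893966674805) 1558
 slant offs hist [  4   5  17   6  10  10  40 128  84   7   2  17  41  21  10   3   8]
scene0.npz hub 115 271 [623.2  12.9 150.9] [-0.246 -0.036  0.969] 14.4 yaw 8.3
 rect ((646.2776489257812, 15.027811050415039), (52.94826889038086, 51.48048782348633), 12.240617752075195) ctr [628.1  15.3 152.2]
[np.int64(15), np.int64(19), np.int64(43), np.int64(31), np.int64(39), np.int64(47), np.int64(32), np.int64(50), np.int64(31), np.int64(54), np.int64(83), np.int64(231), np.int64(424), np.int64(298), np.int64(73), np.int64(24), np.int64(13), np.int64(15), np.int64(11), np.int64(15), np.int64(15), np.int64(20), np.int64(8), np.int64(13), np.int64(20), np.int64(19)]
 foot ((653.326904296875, 22.508285522460938), (204.95143127441406, 152.43038940429688), 5.378377437591553) 1623
 slant offs hist [ 0  1  0  2  1  3 25 77 27  1  0  0 15 12  7  1  1]
```

```bash
python3 - <<'E'
from h import *
yaw=np.radians(5.45);s,c=np.sin(np.radians(25)),np.cos(np.radians(25))
n=np.array([-s*np.cos(yaw),-s*np.sin(yaw),c]);x=np.array([c*np.cos(yaw),c*np.sin(yaw),s]);y=np.cross(n,x)
A=[];B=[]
for N,(u,v) in (("top0.npz",(275.6,172)),("scene0.npz",(259.3,177.8))):
    d=load(N);f=d["frame"].max(-1).astype(float)
    # bright bore blob
    w=f[int(v)-4:int(v)+5,int(u)-4:int(u)+5]; t=np.clip(w-110,0,None); k=np.mgrid[0:9,0:9]
    vv=int(v)-4+(k[0]*t).sum()/t.sum();uu=int(u)-4+(k[1]*t).sum()/t.sum()
    p=ray(d,uu,vv,147.6);o=-cv2.Rodrigues(d["rvec"])[0].T@d["tvec"].ravel();r=p-o;r/=np.linalg.norm(r)
    M=np.eye(3)-np.outer(r,r);A.append(M);B.append(M@o)
    print(N,uu.round(1),vv.round(1),"tip on z147.6",p.round(1),"foot",(p-36*n).round(1))
    # dark hub
    m=(f<105);m[:int(v)-16]=0;m[int(v)+17:]=0;m[:,:int(u)-16]=0;m[:,int(u)+17:]=0
    k,l,st,cc=cv2.connectedComponentsWithStats(m.astype(np.uint8));i=1+st[1:,4].argmax()
    hc=cv2.moments(cv2.convexHull(np.argwhere(l==i)[:,::-1].astype(np.int32)));hc=np.array([hc["m10"],hc["m01"]])/hc["m00"]
    F=p-36*n
    for _ in range(3):
        cs=np.array([F+a*25*x+b*25*y+h*n for a in(-1,1) for b in(-1,1) for h in(22,46)])
        mm=cv2.moments(cv2.convexHull(np.float32(proj(d,cs))));pc=np.array([mm["m10"],mm["m01"]])/mm["m00"]
        F=F+ray(d,*(hc),150)-ray(d,*pc,150)
    print("  hub px",st[i],hc.round(1),"foot from hub",F.round(1))
P=np.linalg.solve(sum(A),sum(B));print("triang tip",P.round(1),"foot",(P-36*n).round(1))
E
```

```text
top0.npz 275.3 172.3 tip on z147.6 [630.8  17.1 147.6] foot [645.9  18.5 115. ]
  hub px [260 157  30  32 555] [273.7 172.1] foot from hub [646.2  23.1 115. ]
scene0.npz 259.8 177.0 tip on z147.6 [626.7  16.8 147.6] foot [641.8  18.2 115. ]
  hub px [243 161  33  33 794] [258.3 176.7] foot from hub [647.  20. 115.]
triang tip [630.7  16.1 145.3] foot [645.8  17.6 112.7]
```

```bash
cat >> h.py <<'E'
from workcell import bot
from scipy.spatial.transform import Rotation as Ro
def basis(yawdeg,tilt=0):
    return (Ro.from_euler('z',yawdeg,degrees=True)*Ro.from_euler('y',-tilt,degrees=True)).as_matrix()  # columns x,y,z(n)
def grasp(B,axis='y'):
    """tool quaternion for closing along object axis, approaching along -z; nearest of the half turns"""
    best=None
    for s in(1,-1):
        yt=s*(B[:,1] if axis=='y' else B[:,0]);zt=-B[:,2];M=np.c_[np.cross(yt,zt),yt,zt]
        q=Ro.from_matrix(M).as_quat();q=[float(q[3]),*map(float,q[:3])]
        yield q
def best(p,B,axis='y'):
    o=[]
    for q in grasp(B,axis):
        j=bot.solve_ik(list(map(float,p)),q)
        if j is not None:o.append((np.abs(np.array(j)-bot.get_qpos()).max(),q))
    return min(o,key=lambda t:t[0])[1]
L=lambda p:[float(a) for a in p]
def st(m=""): print(m,"t",round(bot.get_time(),2),"tcp",np.round(bot.get_tcp_pos(),1),"F",np.round(bot.get_force(),1),"w",round(bot.get_width(),3),"gf",np.round(bot.get_gripper_force(),1))
SP=basis(5.45,25);FOOT=np.array([645.5,18.3,115.])
T0=np.array([517.9,335.4,0]);TB=basis(-11.9)
E
python3 - <<'E'
from h import *
n=SP[:,2]; q=best(FOOT+100*n,SP); st()
bot.move_pose(L(FOOT+95*n),q); st("pre"); print(np.round(bot.get_qpos(),2))
print(bot.move_l(L(FOOT+21*n),max_speed=120,threshold=15)); st("down")
d=bot.get_image("scene"); cv2.imwrite("pics/g1.png",cv2.resize(d["frame"][120:270,160:360],(800,600),interpolation=cv2.INTER_CUBIC))
E
```

```text
t 0.1 tcp [ 144.4 -504.4  230.7] F [-0.4  0.2  0.4] w 1.0 gf 0.0
pre t 2.55 tcp [605.7  13.7 201.2] F [-0.8  1.1 -0.7] w 1.0 gf 0.0
[-0.16  0.31  1.75  0.17  0.66  1.2 ]
False
down t 3.32 tcp [636.8  17.3 134.5] F [-0.3  0.5  0.2] w 0.998 gf 0.0
```

View pics/g1.png

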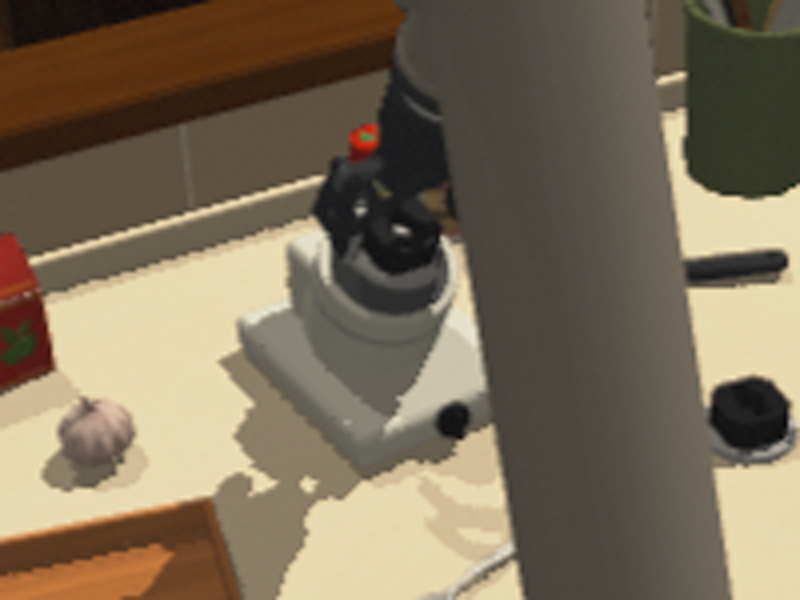

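```bash
python3 - <<'E'
from h import *
d=bot.get_image("scene")
print(Ro.from_quat(np.roll(bot.get_orientation(),-1)).as_matrix().round(2).tolist(), SP.round(2).tolist())
C=cloud(d)
def px(u,v): return 160+u/4,120+v/4
for u,v in((350,185),(345,215),(340,245),(355,250),(380,180),(400,180),(400,215),(400,265),(390,290)):
    a,b=px(u,v);p=C[int(b)-1:int(b)+2,int(a)-1:int(a)+2].reshape(-1,3);p=np.median(p,0);print((u,v),p.round(),"spindle frame",(SP.T@(p-FOOT)).round())
k=proj(d,np.array([FOOT+SP@np.array(a) for a in((0,0,46),(0,50,34),(0,50,80),(0,-50,34),(0,0,93),(0,0,36),(36,0,22),(-36,0,22),(0,36,22))]));print(((k-[160,120])*4).round())
E
```

```text
[[0.9, 0.09, 0.42], [0.09, -1.0, 0.04], [0.42, 0.0, -0.91]] [[0.9, -0.09, -0.42], [0.09, 1.0, -0.04], [0.42, -0.0, 0.91]]
(350, 185) [572.  78. 232.] spindle frame [-12.  66. 134.]
(345, 215) [586.  78. 201.] spindle frame [-12.  65. 101.]
(340, 245) [612.  69. 160.] spindle frame [-7. 54. 53.]
(355, 250) [610.  62. 156.] spindle frame [-11.  47.  50.]
(380, 180) [582.  48. 220.] spindle frame [-10.  35. 120.]
(400, 180) [581.  36. 216.] spindle frame [-14.  24. 117.]
(400, 215) [636.  11. 154.] spindle frame [ 8. -6. 39.]
(400, 265) [607.  26. 131.] spindle frame [-27.  11.  30.]
(390, 290) [619.  33. 105.] spindle frame [-27.  17.   1.]
[[400. 217.]
 [335. 250.]
 [346. 211.]
 [456. 205.]
 [413. 177.]
 [397. 226.]
 [368. 199.]
 [419. 276.]
 [350. 253.]]
```

The picture shows the open gripper around the hub: left finger at about (345,215), hub bore at (400,230). The depth readings match the plan, so I'll close and pull off.

```bash
python3 - <<'E'
from h import *
n=SP[:,2]
bot.close_gripper(); st("closed"); print((SP.T@bot.get_force()).round(1),(SP.T@(np.array(bot.get_tcp_pos())-FOOT)).round(1), np.round(bot.get_wrist_torque(),2))
p=np.array(bot.get_tcp_pos())
bot.move_l(L(p+12*n),max_speed=60); st("12up"); print((SP.T@bot.get_force()).round(1))
bot.move_l(L(p+70*n),max_speed=150); st("off")
d=bot.get_image("scene"); a=d["frame"][120:270,160:360]
e=bot.get_image("top"); cv2.imwrite("pics/g2.png",np.hstack([cv2.resize(a,(400,300)),cv2.resize(e["frame"][130:220,220:340],(400,300))]))
np.savez("top1.npz",**e);np.savez("scene1.npz",**d)
E
```

```text
closed t 3.84 tcp [636.7  17.4 135. ] F [-3.8 -1.1  4.7] w 0.58 gf 62.3
[-1.5 -0.7  5.9] [ 0.4 -0.1 21.9] [-0.07  0.4   0.05]
12up t 4.21 tcp [631.6  16.9 146.4] F [-0.7 -0.6 -1.7] w 0.581 gf 63.6
[-1.4 -0.6 -1.2]
off t 4.74 tcp [607.1  14.6 198.1] F [ 0.5 -0.1 -2.1] w 0.579 gf 63.7
```

View pics/g2.png

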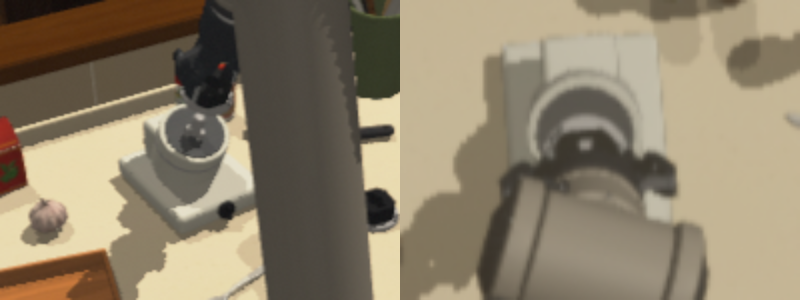

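The misfit is off: the spindle with its two keys stands bare at about (195,130) in the left half, and the disc is in the gripper. Now the tray.

```bash
python3 - <<'E'
from h import *
g=T0+TB@np.array([0,58,0])
bot.move_l(L(np.array(bot.get_tcp_pos())+[0,0,35]),max_speed=250)
up=g+[0,0,110]; q=best(up,TB,'x')
bot.move_pose(L(up),q); st("above"); print(np.round(bot.get_qpos(),2))
print(bot.move_l(L(g+[0,0,15]),max_speed=150,threshold=12)); st("down")
bot.open(); bot.move_l(L(g+[0,0,120]),max_speed=300); st("up")
a=bot.get_image("scene");e=bot.get_image("top"); np.savez("top2.npz",**e);np.savez("scene2.npz",**a)
C=np.clip
cv2.imwrite("pics/g3.png",np.hstack([cv2.resize(a["frame"][140:230,200:320],(400,300),interpolation=cv2.INTER_CUBIC),cv2.resize(e["frame"][125:215,220:340],(400,300),interpolation=cv2.INTER_CUBIC)]))
E
```

```text
above t 6.62 tcp [530.7 391.1 110.4] F [ 0.3 -0.3 -1.8] w 0.582 gf 64.1
[ 0.52  0.69  1.28 -0.    1.17  0.73]
True
down t 7.25 tcp [528.6 390.4  14.4] F [-1.  -0.5  3. ] w 0.572 gf 61.2
up t 8.22 tcp [530.1 392.4 121.2] F [ 0.5 -0.6 -0.3] w 1.0 gf 0.0
```

View pics/g3.png

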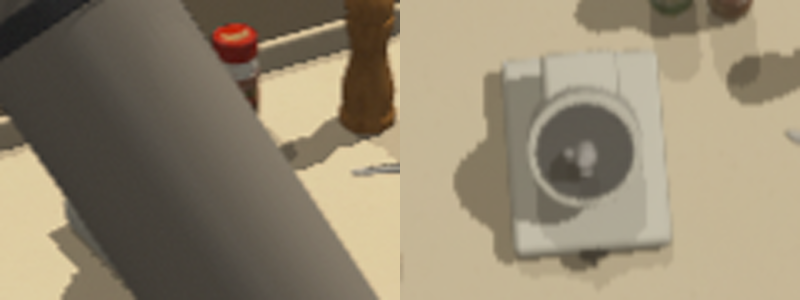

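Top view: bare grey face centred near crop (584,152), spindle at (588,152), keys at its left (+y) and bottom (-x). I'll refine the spindle position from this and fetch disc_180.

```bash
python3 - <<'E'
from h import *
d=load("top2.npz");f=d["frame"].max(-1).astype(np.uint8)
u0,v0=270,165
c=f[v0-14:v0+26,u0-12:u0+32]; m=(c<135).astype(np.uint8)
k,l,s,cc=cv2.connectedComponentsWithStats(m);i=l[170-v0+8,275-u0+8] if 0 else 1+s[1:,4].argmax()
h=cv2.convexHull(np.argwhere(l==i)[:,::-1].astype(np.int32));E=cv2.fitEllipse(h);print(s[i],E)
uv=np.array(E[0])+[u0-12,v0-14];print(uv,"face centre",ray(d,*uv,115).round(1))
print(f[160:182:1,266:288])
p=np.array([470.5,-179.2,0]);B=basis(0.3)
up=p+[0,0,110];bot.move_l(L(np.array(bot.get_tcp_pos())+[0,0,90]),max_speed=400)
q=best(up,B,'x');bot.move_pose(L(up),q);st("above180");print(np.round(bot.get_qpos(),2))
print(bot.move_l(L(p+[0,0,5]),max_speed=180,threshold=15));bot.close_gripper();st("grip")
bot.move_l(L(p+[0,0,150]),max_speed=300);st("lift")
E
```

```text
[  3   5  29  29 640] ((16.900484085083008, 18.995376586914062), (28.434911727905273, 29.276838302612305), 90.78701782226562)
[274.90048409 169.99537659] face centre [644.8  19.4 115. ]
[[ 99  93  92  92  92  92  92  92  92  92  92  92  92  92  92  93  92  92
   96 115 157 176]
 [ 92  92  92  92  92  92  92  93  92  92  92  92  93  92  92  93  94  92
   92  91 120 161]
 [ 93  93  93  93  93  92  93  93  92  93  93  92  92  93  93  93  93  94
   93  93  99 128]
 [ 92  93  93  92  93  92  93  93  92  93  94  93  93  93  94  94  93  94
   94  93  94 101]
 [ 92  92  93  92  92  92  93  93  93  92  93  93  93  93  93  92  93  94
   93  92  92  96]
 [ 92  92  93  94  94  94  93  92  93  93  93  93  93  93  93  93  92  92
   93  93  93  94]
 [ 92  93  93  93  93  94  94  94  95  96  97  95  94  93  93  93  93  93
   93  93  93  93]
 [ 94  94  94  94  94  93  94  97 107 116 119 108  96  93  93  93  93  93
   93  93  93  93]
 [ 93  94  94  94  95  94  95 104 123 136 142 132 104  94  93  93  93  93
   93  92  93  93]
 [ 94  93  93 100 112 108 102 112 130 144 149 145 116  95  93  92  93  92
   
[... 704 characters left out ...]
 119 122 108  91  92  93  93  92  93
   92  92  93 105]
 [ 75  75  74  74  72  71  71  72  82  86  92  90  88  90  92  92  92  91
   92  93  98 125]
 [ 83  83  83  82  81  79  79  79  85  86  87  87  87  87  91  92  92  92
   92  97 120 150]
 [ 94  91  91  91  91  89  88  88  87  87  87  87  87  87  91  91  92  92
   98 120 149 168]
 [109  95  93  92  92  92  92  91  88  87  87  87  87  87  92  92  93 101
  120 149 168 174]]
above180 t 10.78 tcp [ 470.9 -178.7  110.1] F [ 0.6  0.8 -0.4] w 1.001 gf 0.0
[-0.52  0.44  1.75  0.    0.95 -0.52]
False
grip t 11.96 tcp [ 471.2 -179.5    6.5] F [-0.8  0.7  9.2] w 0.585 gf 60.9
lift t 12.59 tcp [ 470.  -179.   149.8] F [ 0.5  0.1 -1. ] w 0.587 gf 61.5
```

```bash
python3 - <<'E'
from h import *
g=T0+TB@np.array([0,-58,0]); up=g+[0,0,130]
q=best(up,TB,'x');bot.move_pose(L(up),q);st("above")
print(bot.move_l(L(g+[0,0,15]),max_speed=180,threshold=12));bot.open();bot.move_l(L(g+[0,0,140]),max_speed=300);st("up")
p=np.array([453.8,-338.5,0]);B=basis(-17.8);up=p+[0,0,110]
bot.move_l(L(np.array(bot.get_tcp_pos())+[0,0,60]),max_speed=400)
q=best(up,B,'x');bot.move_pose(L(up),q);st("above90");print(np.round(bot.get_qpos(),2))
d=bot.get_image("top");np.savez("top3.npz",**d)
C=cloud(d);w=C[170:260,110:240];f=d["frame"][170:260,110:240].max(-1)
m=((w[...,2]>22)&(w[...,2]<50)&(f<70)).astype(np.uint8);k,l,s,c=cv2.connectedComponentsWithStats(m)
for i in range(1,k):
    if s[i,4]>40: P=w[l==i];print("tray hub",s[i,4],(TB.T@(np.median(P,0)-T0)).round(1))
E
```

```text
above t 14.28 tcp [506.3 277.7 129.7] F [ 0.1  0.2 -1.3] w 0.584 gf 61.4
True
up t 15.98 tcp [505.9 278.7 140.5] F [-0.1  0.3 -0.8] w 0.997 gf 0.0
above90 t 18.52 tcp [ 454.4 -337.7  110.1] F [-0.4  0.5  0.4] w 1.003 gf 0.0
[-0.77  0.54  1.57  0.    1.03 -0.47]
tray hub 127 [-3.5 48.1 35. ]
tray hub 72 [  2.1 -48.   35. ]
tray hub 47 [ -6.2 -80.   35.5]
```

```bash
python3 - <<'E'
from h import *
p=np.array([453.8,-338.5,0]);B=basis(-17.8)
bot.move_l(L(p+[0,0,7]),max_speed=200,threshold=15);bot.close_gripper();st("gx")
bot.open();bot.move_l(L(p+[0,0,75]),max_speed=300)
q=best(p+[0,0,75],B,'y');bot.move_pose(L(p+[0,0,75]),q)
bot.move_l(L(p+[0,0,7]),max_speed=200,threshold=15);bot.close_gripper();st("gy");print(np.round(bot.get_qpos(),2))
bot.move_l(L(p+[0,0,180]),max_speed=300);st("lift")
# go above the spindle
F=np.array([645.2,18.7,115]);n=SP[:,2]
up=F+95*n
R=None
# keep the same half-turn: tool y must stay on the same disc side
M=Ro.from_quat(np.roll(bot.get_orientation(),-1)).as_matrix();s=np.sign(M[:,1]@B[:,1])
yt=s*SP[:,1];zt=-n;q=np.roll(Ro.from_matrix(np.c_[np.cross(yt,zt),yt,zt]).as_quat(),1)
j=bot.solve_ik(L(up),L(q));print("s",s,None if j is None else np.round(j,2))
E
```

```text
gx t 19.67 tcp [ 454.5 -339.1    8.6] F [0.3 0.3 7.1] w 0.573 gf 62.4
gy t 22.82 tcp [ 454.6 -339.2    8.6] F [-0.5  0.6  6.5] w 0.565 gf 64.3
[-0.78  0.68  1.65  0.    0.81  1.11]
lift t 23.55 tcp [ 453.1 -337.8  178.7] F [-0.  -0.  -1.7] w 0.569 gf 63.4
s -1.0 [-0.16  0.31  1.75  0.17  0.66  1.21]
```

```bash
cat >> h.py <<'E'
F=np.array([645.2,18.7,115]);N=SP[:,2]
yt=-SP[:,1];Q=L(np.roll(Ro.from_matrix(np.c_[np.cross(yt,-N),yt,-N]).as_quat(),1))
def loc(): return (SP.T@(np.array(bot.get_tcp_pos())-F)).round(1)
E
python3 - <<'E'
from h import *
bot.move_pose(L(F+95*N),Q);st("above");print(loc())
bot.move_l(L(F+52*N),max_speed=120);bot.dwell(0.2);print("52",loc(),(SP.T@bot.get_force()).round(1))
r=bot.move_l(L(F+27*N),max_speed=40,threshold=10);print(r,loc(),(SP.T@bot.get_force()).round(1));st()
d=bot.get_image("scene"); cv2.imwrite("pics/g4.png",cv2.resize(d["frame"][130:250,190:350],(800,600),interpolation=cv2.INTER_CUBIC))
E
```

```text
above t 24.97 tcp [605.4  13.9 200.8] F [-0.  -0.  -0.2] w 0.567 gf 63.4
[-0.1 -1.  94.7]
52 [ 0.6 -0.2 52.8] [-1.1  0.5 -0.7]
False [ 0.1  0.  26.9] [-0.3  0.1 -1.4]
 t 26.45 tcp [633.9  17.6 139.4] F [ 0.3  0.1 -1.3] w 0.571 gf 63.4
```

View pics/g4.png

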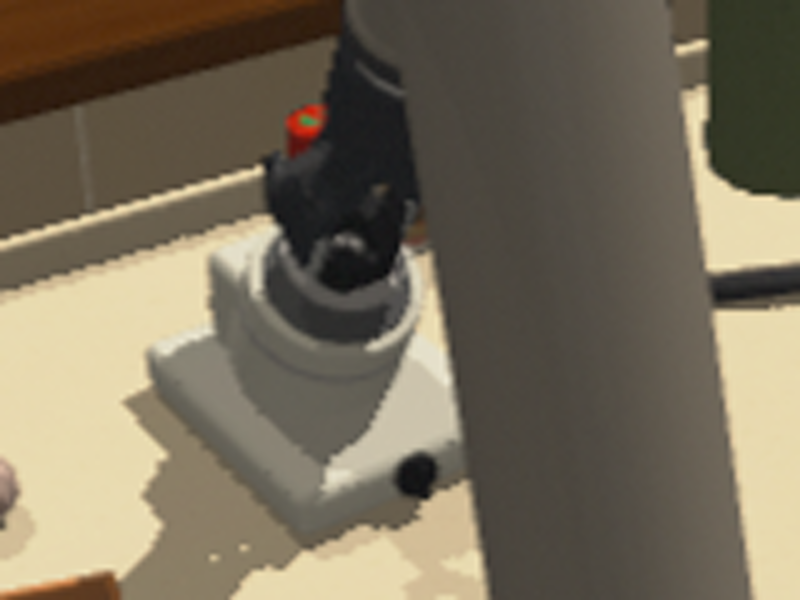

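The disc (flange around (345,300)) is down over the shaft, just above the keys, with no side force. Pushing on.

```bash
python3 - <<'E'
from h import *
r=bot.move_l(L(F+7*N),max_speed=30,threshold=15);print(r,loc(),(SP.T@bot.get_force()).round(1),np.round(bot.get_wrist_torque(),2));st()
E
```

```text
True [-0.2  0.   9.3] [-0.9  0.4  5.6] [-0.15  0.13 -0.05]
 t 27.08 tcp [641.1  18.3 123.3] F [-3.3  0.1  4.7] w 0.568 gf 65.4
```

```bash
python3 - <<'E'
from h import *
bot.move_l(L(F+7.5*N),max_speed=30,threshold=20);print(loc(),(SP.T@bot.get_force()).round(1))
bot.open();st("open");print(loc())
bot.move_l(L(F+110*N),max_speed=200)
bot.move_pose(L([450,-150,300]),best([450,-150,300],basis(0),'y'));st()
e=bot.get_image("top");a=bot.get_image("scene")
R=lambda x:cv2.resize(x,(400,300),interpolation=cv2.INTER_CUBIC)
cv2.imwrite("pics/g5.png",np.vstack([np.hstack([R(a["frame"][150:240,200:320]),R(e["frame"][125:215,220:340])]),np.hstack([R(a["frame"][210:330,100:260]),R(e["frame"][165:262,110:240])])]))
n=N;C=cloud(e)[130:215,240:310];g=e["frame"][130:215,240:310].max(-1)
q=(C-F)@SP;m=(np.hypot(q[...,0],q[...,1])<40)&(g<60);print("hub z median",np.median(q[m],0).round(1),m.sum())
E
```

```text
[-0.2  0.   9.2] [-8.3  0.4 23. ]
open t 27.79 tcp [642.1  18.5 121.5] F [0.5 1.1 0.8] w 1.003 gf 0.0
[-0.1  0.1  7.2]
 t 29.38 tcp [ 450.3 -149.5  298.6] F [ 0.1 -0.2  0. ] w 1.002 gf 0.0
hub z median [nan nan nan] 0
  return _methods._mean(a, axis=axis, dtype=dtype,
  ret = um.true_divide(
```

View pics/g5.png

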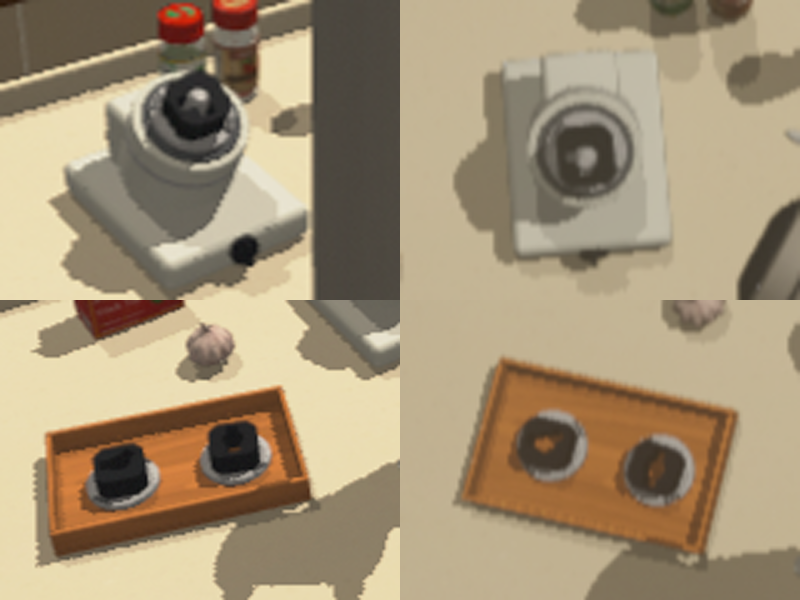

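Both misfits lie flat in the tray. The fitting disc sits low on the spindle with the shaft tip protruding at (197,98) top left. I'll do one depth check of the seat, then hand in.

```bash
python3 - <<'E'
from h import *
for nm,(u,v) in(("top",(275,171)),("scene",(259,180))):
    e=bot.get_image(nm);q=(cloud(e)-F)@SP;g=e["frame"].max(-1)
    r=np.hypot(q[...,0],q[...,1]);m=(r<24)&(r>13)&(g<100)&(q[...,2]>15)&(q[...,2]<55)
    P=q[m];A=np.c_[P[:,:2],np.ones(len(P))];c=np.linalg.lstsq(A,P[:,2],rcond=None)[0]
    m2=(r<35)&(r>27)&(q[...,2]<25)&(g>90);print(nm,m.sum(),"hub top z",np.median(P[:,2]).round(1),"tilt",np.degrees(c[:2]).round(1),"flange",np.median(q[m2][:,2]).round(1),m2.sum())
E
```

```text
top 147 hub top z 30.3 tilt [ 5.  -2.6] flange 6.8 118
scene 113 hub top z 28.8 tilt [ 1.4 -0.6] flange 4.9 53
```

```bash
python3 -c "
from workcell import bot
print(bot.close_job())"
```

```text
the job is handed in; nothing more can be done
None
```

I handed the job in after about 30 s on the robot's clock: depth readings put disc_90 fully home on the spindle (hub top about 30 mm above the face), and the last picture shows disc_135 and disc_180 lying in the tray.

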